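# Fit and lock the stirrer shaft in the tilted mixer stand

### The job

Take the long slim shaft with the square head out of the rack and thread it, tip first, down through the upper and then the lower bearing hole of the tilted mixer stand until its collar sits flat on the upper plate; lower it in rather than letting it drop. Then slide the stand's bolt fully home over the collar to lock it. Leave the thick round-headed plunger in the rack and do not disturb the other things on the bench.

Things in the scene. Friction and masses are not known exactly. Their poses are not given: they have to be found in the camera images.
- shaft: Loose steel shaft, 0.33 kg: rod 14 mm dia, 120 mm long below a round collar (40 mm dia, 6 mm thick); above it a square head 20 x 20 mm, 46 mm tall. Origin on the axis at the collar's underside; z along the axis to the head (head z 6 to 52 mm, tip z -120), x and y square to the head's flats. Starts hanging by its collar, head up, turned any way, in either rack hole.
- shaft_tip (a point): Centre of the shaft's lower end, 120 mm below the collar's underside on its axis; the last 9 mm of the rod taper to 6 mm dia. Axes as the shaft.
- plunger: A second steel part hanging in the other rack hole, to be left there: thicker rod 22 mm dia, only 75 mm long, below the same 40 x 6 mm collar, with a round head 32 mm dia, 46 mm tall. Origin at the collar's underside, z up.
- rack: Fixed grey plastic rack: top plate 80 x 220 x 12 mm, its top at 140 mm height, on two end legs over a foot plate 90 x 220 mm, 10 mm thick. Two 25 mm through holes at y = -60 and +60 mm of its own frame. Origin at the centre of its underside, z up.
- stand: The white mixer stand, fixed, placed and turned differently each time: base plate 160 x 200 x 16 mm, a low drive housing on its -y side, and two posts that carry the tilted bearing block. Origin on the table below the upper hole's mouth, z up.
- bearings: Tilted aluminium block of the stand: upper and lower plate, holes on one axis. Origin: centre of the upper hole's mouth on the upper plate's top face, 140 mm over the table. z: out of the holes, upward, leaning 30 deg from vertical, roughly to the robot (shaft goes in along -z); y level, to the bolt; x away from the robot and up. Upper plate x -40..40, y -55..125, z -12..0 mm.
- upper_hole (a point): Same point and axes as bearings. The hole is 17 mm dia, straight through the 12 mm plate, with a 3 mm chamfered mouth.
- lower_hole (a point): Centre of the lower hole's mouth (also 17 mm, 3 mm chamfer, through 12 mm) on the lower plate's top face, 65 mm below the upper mouth along the same axis; axes as bearings. Lower plate x -35..35, y -52..52 mm; side cheeks at y = -47 and +47 mm join the two plates, open at the other two sides.
- bolt (a joint): Sliding bolt on the upper plate, in m: 0 drawn back, 0.040 fully home (stop); moves along -y of bearings, stays where left, 2 N to push. Flat tongue 28 mm wide, 6 mm thick, at z 8..14 mm, passing over the seated collar; inner end 55 mm from the holes' axis at 0, 15 mm at 0.040 (clear of the head). Starts 0 to 0.010, clear of the collar. An unseated shaft blocks it.
- bolt_post (a point): Round post on the bolt to push or pinch, 14 mm dia, standing along z of bearings from z = 14 to 50 mm. This point: on its axis at z = 32 mm, x = 0, y = 107 mm minus the value of bolt. Fixed guide rails beside the bolt (x 15 to 25 mm either side, y 64 to 120 mm) rise to z = 17 mm. Axes as bearings.
- reagent: Bystander: amber glass jar, 60 mm wide, 130 mm tall. Origin at the centre of its underside.
- beaker: Bystander: glass beaker, 66 mm wide, 85 mm tall. Origin at the centre of its underside.
- dish: Bystander: white ceramic dish, 90 mm wide, 18 mm tall. Origin at the centre of its underside.
- weight: Bystander: brass weight, 44 mm wide, 64 mm tall. Origin at the centre of its underside.
- flask: Bystander: white plastic bottle, 64 mm wide, 150 mm tall. Origin at the centre of its underside.
- spanner: Bystander: spanner lying flat, 150 mm long along its x, origin at its middle.
- swab: Bystander: brush lying flat, 160 mm long along its x, origin at its middle.
Things that resemble listed ones, but are neither listed nor needed, are in the scene too. What is shaped like the shaft but blue is not meant.

How it is judged:
By the outcome, as a careful person would: the job done as asked, in the order asked, and still so for the second after the job is handed in, with the robot touching nothing.
It also fails if it takes over 58 s, if anything falls off the work surface, if the arm or the gripper's body presses on something with over 40 N, if the wrist force passes 120 N, or if a joint passes its speed limit or range.

### The arm

A 7-joint arm with a two-finger parallel gripper is mounted at the origin on the work surface. World frame = base frame: x ahead of the robot, y to its left, z up, the work surface at z = 0. Lengths are in m, angles in rad, forces in N, time in s.
With the tool pointing down it reaches from about 0.425 to 0.875 m from the base axis. Payload 4.7 kg.
Tool frame: the origin (TCP) lies midway between the tips of the shut fingers; the grasp point (between the pads) lies 19 mm behind it (ctrl.grip_point_offset is the distance from the TCP to the grasp point, in m); z points along the fingers, y is the line along which they close (so a half turn about z gives the same grasp; the last joint's range is limited). The gripper opens to 87 mm and grips with 3 to 60 N. Pads are 19 mm wide; open, the fingers measure 117 mm over their backs; the gripper's body (75 mm by 190 mm) begins 51 mm behind the grasp point.
Start: joints at [0.014, 0.321, -0.07, 1.45, 0.023, 1.371, -0.057], TCP at [0.65, -0, 0.223] pointing down, gripper open.
Joint ranges: [-2.86, 2.86], [-0.3, 2.09], [-1.38, 1.24], [0.06, 2.45], [-1.56, 4.7], [0.09, 2.05], [-2.69, 2.69]. Speed limits (rad/s): [2.57, 2.57, 3.14, 3.14, 3.14, 3.14, 3.14].

### API

Orientations are given as a rotation vector (axis times angle).
In Python, from bench import ctrl gives the robot as it stands.
- The arm moves only by the tool move_arm, never from a script. Its argument "increments" is text: rows parted by semicolons, each of 7 numbers parted by spaces: the shift along the world's x, y, z in mm, then the turn, a rotation vector about the world's x, y, z in degrees, then the closure in counts, from 0 (fully open) to 255 (shut). A call has exactly 8 rows; each row shifts and turns the commanded pose from where the row before left it; what a row does not reach is not made up. A row lasts 1/12 s, in which the tool goes at most 41.7 mm and 7.16 degrees, less where a joint would pass 70% of its speed; a pose out of reach is approached as far as the arm can. A call with a gripper value outside its range is refused whole. The fingers move at their own pace and stop on an object; "grip_force" is the grip in N (left out, the last holds). Time passes only in rows, so rows that do not move let the fingers close, or fill a call up. It gives the time, the measured TCP pose, the force, the opening and the grip force at its end, in the units of the state.
- ctrl.get_state(): the state, without advancing time (a new reading comes with each control period).
- ctrl.get_image(name): name is "scene" or "side" or "wrist"; returns a dict with "frame" (480x640x3 uint8, red, green, blue), "depth" (480x640 float32, m along the optical axis (not along the pixel's ray), 0 where there is no reading), "fx", "fy", "cx", "cy" (pixels), "position" and "orientation" of the camera in the world. Camera axes: x right, y down, z forward; pixel columns grow to the right and rows downward; lengths in m; the calibration is good to about 2 mm. The wrist camera is an equidistant fisheye: a pixel r from the principal point sees the ray r / f radians off the axis. A picture is of the moment at which its call begins.
- ctrl.close_job(): hands the job in; it is judged then, once.
Trained networks look in a picture, given as the dict that the camera call returned (one of the last four; its "shot" number tells which), for a name from the list of things; names that differ only in an ending like _2 or _b are one class to them, and where a whole thing is asked for, a point or a joint stands for the part that bears it (a point fixed in the world has none). Each returns a list of dicts, best first, with "score" (0 to 1); they miss things now and then, are a little off and sometimes report something else, mostly with a low value. They report only what shows in the picture. A call takes as long as a camera call. They do not tell look-alikes from the thing itself.
- ctrl.find_in(target, picture): "centre" ([x, y, z] in m, in world coordinates, good to about 4 mm: the middle of the surface that is visible of it).
- ctrl.silhouettes(target, picture): "region" (480x640 bool, what is visible of it).
The state is a dict: "time": time; "joint_positions": joint angles; "qd": joint speeds; "joint_torque": joint torques, N m; "position": TCP position; "tool_rot": TCP orientation; "ft_force": force on the tool from outside, world axes, zero at the start; "torque": the same for the moment, N m; "grip_width": opening from 0.0 (shut) to 1.0 (fully open); "grip_force": force on a finger pad.
Only numpy, scipy, OpenCV 4.12 (cv2) and the standard library are available. Lean on these libraries where they do the work, as an engineer would, in place of code of your own. Each camera call takes 0.05 s, during which the arm holds its last target. There are 200 camera calls.

## Working session

There is one attempt and no reset: what is moved stays moved. The work goes in short steps, Python scripts to look and compute and a tool call to move; the robot and the scene stay as the last step left them, time stands still between calls to the robot, and variables do not carry over. Pictures are saved under pics/ and viewed, at most 10 in all, crops included, and the job is handed in when it is done.

Besides the shell and the picture viewer there is one more tool, called after ">>>" as name(argument=value, ...) on one line, values as JSON. move_arm: Moves the arm, as the interface text tells. Its arguments: {"type":"object","properties":{"increments":{"type":"string"},"grip_force":{"type":"number"}},"required":["increments"]}

```bash
mkdir -p pics; cat > h.py <<'E'
import numpy as np, cv2
from scipy.spatial.transform import Rotation as R
from bench import ctrl
def rot(o):
    o=np.array(o,float)
    if o.shape==(3,3): return o
    return (R.from_rotvec(o) if o.size==3 else R.from_quat(o)).as_matrix()
def cloud(p):
    d=p['depth'];v,u=np.mgrid[:480,:640]
    c=np.dstack([(u-p['cx'])/p['fx']*d,(v-p['cy'])/p['fy']*d,d])
    return c@rot(p['orientation']).T+np.array(p['position'])
def save(p,n): cv2.imwrite('pics/'+n,p['frame'][:,:,::-1])
E
python3 - <<'E'
from h import *
for n in ('scene','side'):
    p=ctrl.get_image(n); save(p,n+'1.png'); print(n,p['position'],p['orientation'],p['fx'])
    np.savez(n+'1.npz',c=cloud(p),f=p['frame'])
    for t in ['shaft','plunger','rack','stand','bearings','upper_hole','lower_hole','bolt','bolt_post','reagent','beaker','dish','weight','flask','spanner','swab']:
        try: print(t,[(np.round(r['centre'],3).tolist(),round(r['score'],2)) for r in ctrl.find_in(t,p)[:3]])
        except Exception as e: print(t,e)
print(ctrl.get_state())
E
```

```text
scene [1.3258403  0.42846181 0.91457673] [-1.26464156 -2.23049185  0.99468116] 616.3106132940604
shaft [([0.418, 0.23, 0.126], 0.7), ([0.588, 0.212, 0.144], 0.69), ([0.514, 0.089, 0.128], 0.55)]
plunger [([0.556, 0.326, 0.163], 0.85)]
rack [([0.646, -0.086, 0.157], 0.68), ([0.66, -0.155, 0.137], 0.43)]
stand [([0.662, -0.148, 0.05], 0.79)]
bearings [([0.662, -0.156, 0.134], 0.96), ([0.708, 0.324, 0.041], 0.22)]
upper_hole [([0.657, -0.157, 0.137], 0.9)]
lower_hole [([0.659, -0.156, 0.139], 0.65), ([0.465, -0.4, 0.078], 0.41)]
bolt [([0.644, -0.09, 0.155], 0.67)]
bolt_post [([0.646, -0.086, 0.156], 0.79), ([0.554, 0.323, 0.162], 0.25)]
reagent [([0.773, 0.048, 0.092], 0.85), ([0.648, -0.091, 0.156], 0.26)]
beaker [([0.445, 0.019, 0.059], 0.65)]
dish [([0.633, 0.025, 0.01], 0.9)]
weight [([0.708, 0.325, 0.041], 0.6), ([0.667, -0.144, 0.051], 0.25)]
flask [([0.462, -0.402, 0.074], 0.65)]
spanner []
swab [([0.685, 0.188, 0.018], 0.73), ([0.663, -0.156, 0.134], 0.49)]
side [0.38157068 0.73430948 0.78081971] [-0.29201339  2.76317038 -1.24458815] 522.6169740007066
shaft [([0.577, 0.215, 0.1
[... 927 characters left out ...]
joint_positions': array([ 0.01409975,  0.3210083 , -0.07008   ,  1.45051002,  0.02257238,
        1.37079771, -0.056871  ]), 'qd': array([ 0.00117816, -0.00056598, -0.0002021 , -0.00242455, -0.00042956,
        0.00089833,  0.00169938]), 'joint_torque': array([ 5.50493922e-06, -4.91094339e+01, -4.03171051e-01, -3.12765169e+01,
       -6.37861434e-02,  3.37534735e-02,  4.41195641e-05]), 'position': array([ 6.50015375e-01, -2.75016254e-05,  2.22575931e-01]), 'tool_rot': array([2.22137170e+00, 2.22142506e+00, 4.34461213e-05]), 'ft_force': array([-0.20546663, -0.31231356,  0.43896342]), 'torque': array([-0.02340753, -0.02458472,  0.02613259]), 'grip_force': 0.0, 'grip_width': 0.9978806277674855}
```

View pics/scene1.png

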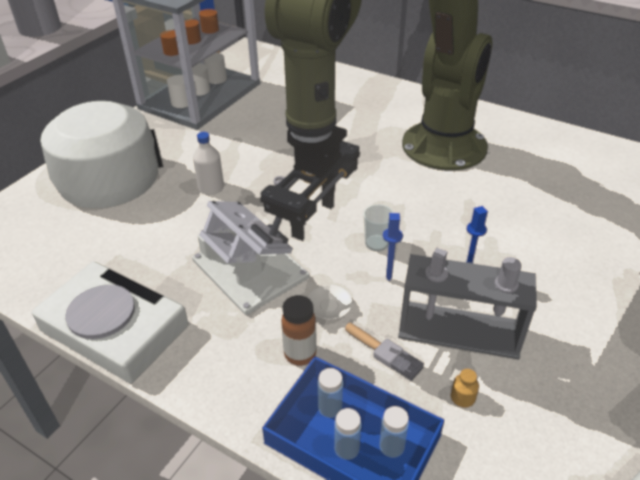

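View pics/side1.png

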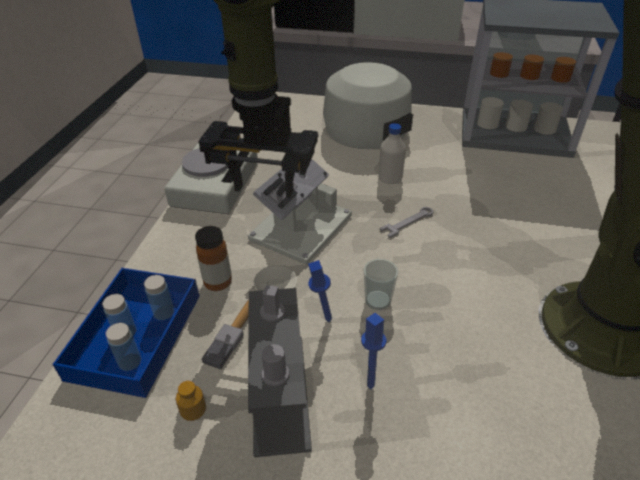

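```bash
python3 - <<'E'
from h import *
a=np.load('scene1.npz');b=np.load('side1.npz')
A=cv2.resize(a['f'][230:360,390:550],(640,520),interpolation=cv2.INTER_CUBIC)[:,:400*2]
B=cv2.resize(b['f'][270:400,235:320],(340,520),interpolation=cv2.INTER_CUBIC)
A=cv2.resize(A,(460,374));B=cv2.resize(B,(245,374))
cv2.imwrite('pics/crop1.png',np.hstack([A,B])[:,:,::-1])
for n,q in(('scene',a),('side',b)):
    c=q['c'].reshape(-1,3)
    m=(abs(c[:,0]-.57)<.1)&(abs(c[:,1]-.27)<.16)&(abs(c[:,2]-.14)<.004); m[:]=m&~((c[:,0]<.5))
    t=c[m]; r=cv2.minAreaRect(t[:,:2].astype(np.float32)*1000); print(n,'rack',r,np.median(t[:,2]),len(t))
    for lo,hi in((.149,.186),(.188,.2)):
      m=(abs(c[:,0]-.57)<.06)&(abs(c[:,1]-.27)<.1)&(c[:,2]>lo)&(c[:,2]<hi); t=c[m]
      for s in (t[t[:,1]<.27],t[t[:,1]>.27]):
        if len(s)>5: print(lo,len(s),np.median(s,0).round(4),s.min(0).round(3),s.max(0).round(3),cv2.minAreaRect(s[:,:2].astype(np.float32)*1000))
E
```

```text
scene rack ((562.588623046875, 264.98828125), (84.79934692382812, 220.37750244140625), 17.83934783935547) 0.1383117470809283 3373
0.149 226 [0.5906 0.2118 0.168 ] [0.571 0.198 0.149] [0.594 0.22  0.186] ((582.544921875, 208.96533203125), (21.208436965942383, 23.52568244934082), 89.60820007324219)
0.149 322 [0.557  0.324  0.1675] [0.54  0.306 0.149] [0.563 0.337 0.186] ((552.3859252929688, 323.2893981933594), (19.43597412109375, 31.666011810302734), 12.134058952331543)
0.188 98 [0.5832 0.2097 0.1901] [0.57  0.199 0.188] [0.593 0.219 0.194] ((581.4403686523438, 209.2300567626953), (19.961883544921875, 23.337032318115234), 89.2329330444336)
0.188 189 [0.5461 0.3216 0.19  ] [0.528 0.306 0.188] [0.561 0.336 0.194] ((544.8875122070312, 322.4631042480469), (30.50944709777832, 31.4386043548584), 66.06458282470703)
side rack ((541.7800903320312, 244.83485412597656), (129.7877197265625, 249.8432159423828), 16.873510360717773) 0.14126862767124138 4718
0.149 262 [0.5768 0.2181 0.1668] [0.567 0.199 0.149] [0.598 0.227 0.186] ((581.6577758789062, 213.61781311035156), (30.724515914916992, 25.22823715209961), 10.770405769348145)
0.149 354 [0.5377 0.3345 0.1679] [0.527 0.314 0.149] [0.562 0.339 0.186] ((541.5366821289062, 329.4429626464844), (35.774253845214844, 22.468502044677734), 14.680398941040039)
0.188 152 [0.5791 0.2111 0.193 ] [0.569 0.198 0.188] [0.59  0.22  0.196] ((579.5403442382812, 209.204833984375), (20.76700210571289, 22.233657836914062), 0.6376520991325378)
0.188 376 [0.5426 0.323  0.1932] [0.527 0.306 0.188] [0.558 0.338 0.196] ((542.9571533203125, 321.7398986816406), (31.53020477294922, 31.2049503326416), 53.955265045166016)
```

View pics/crop1.png

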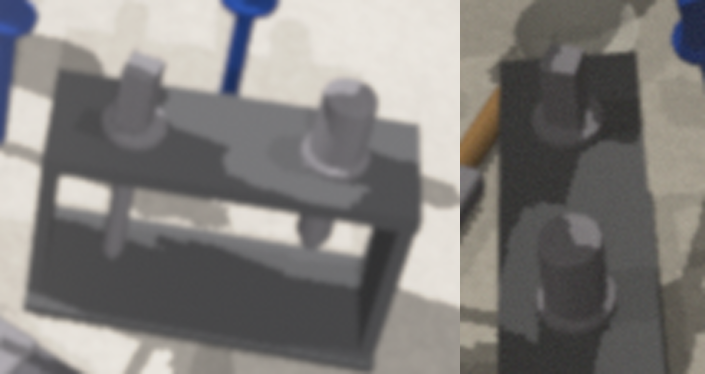

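Candidates: the grey square-headed piece at scene (437,263), the grey round-headed plunger at (510,272), and blue shafts at (394,235) and (477,220). The crop confirms that (437,263) is the wanted shaft: grey, slim rod, square head, head flats about world-aligned, at (0.5805, 0.209) with its top at 0.192.

>>> move_arm(increments="-10 30 2 0 0 0 0;-10 30 2 0 0 0 0;-10 30 2 0 0 0 0;-10 30 2 0 0 0 0;-10 30 2 0 0 0 0;-10 30 2 0 0 0 0;-10 29 2 0 0 0 0;0 0 0 0 0 0 0", grip_force=30)

```text
time: 2.37
position: [0.5766, 0.2183, 0.2374]
tool_rot: [-2.206, -2.231, -0.005]
ft_force: [-0.2, 0.1, 0.5]
grip_width: 0.999
grip_force: 0.0
```

```bash
python3 - <<'E'
from h import *
s=ctrl.get_state();print(s['time'],s['position'],s['tool_rot'])
fs=[]
for n in ('scene','side','wrist'):
    p=ctrl.get_image(n); 
    np.savez(n+'2.npz',c=cloud(p),f=p['frame'],d=p['depth'],K=[p['fx'],p['cx'],p['cy']],pos=p['position'],o=rot(p['orientation']))
    if n=='wrist':
        fs.append(cv2.resize(p['frame'],(480,360)));break
    r=ctrl.silhouettes('bearings',p)[0]; q=ctrl.silhouettes('bolt',p)[:1];b=ctrl.find_in('bolt_post',p)[:1]
    print(n,r['score'],b)
    c=cloud(p); t=c[r['region']&(p['depth']>0)]
    v,u=np.nonzero(r['region']);print(u.min(),u.max(),v.min(),v.max(),len(t))
    np.save(n+'bear.npy',t)
    # RANSAC plane
    rng=np.random.default_rng(0);best=0
    for _ in range(800):
        P=t[rng.choice(len(t),3,False)];nn=np.cross(P[1]-P[0],P[2]-P[0]);l=np.linalg.norm(nn)
        if l<1e-6: continue
        nn/=l;nn*=np.sign(nn[2]);
        if not .8<nn[2]<.93: continue
        i=abs((t-P[0])@nn)<.003
        if i.sum()>best: best=i.sum();I=i
    T=t[I];m=T.mean(0);nn=np.linalg.svd(T-m)[2][2];nn*=np.sign(nn[2]);print('plane',best,m,nn,'tilt',np.degrees(np.arccos(nn[2])),'yaw',np.degrees(np.arctan2(-nn[1],-nn[0])))
    u0,v0=int(np.mean(u)),int(np.mean(v)); 
    fs.append(cv2.resize(p['frame'][v0-55:v0+55,u0-75:u0+75],(480,352),interpolation=cv2.INTER_CUBIC)); print(u0,v0)
cv2.imwrite('pics/b2.png',cv2.resize(np.hstack(fs[:2]),(800,293))[:,:,::-1])
cv2.imwrite('pics/w2.png',fs[2][:,:,::-1])
E
```

```text
2.3667 [0.57659305 0.218279   0.23739005] [-2.20591265 -2.23061461 -0.00535908]
scene 0.63 [{'centre': [0.6481, -0.0866, 0.1578], 'score': 0.64}]
199 292 201 263 3756
plane 1044 [ 0.644132   -0.16271922  0.14315359] [-0.47528522  0.17731738  0.86177869] tilt 30.483115770220557 yaw -20.459324586192047
241 233
side 0.81 []
293 329 151 201 859
plane 710 [ 0.61277587 -0.19685601  0.1366034 ] [-0.47908121  0.16418238  0.86227915] tilt 30.426542448916642 yaw -18.916721306675186
309 174
```

View pics/b2.png

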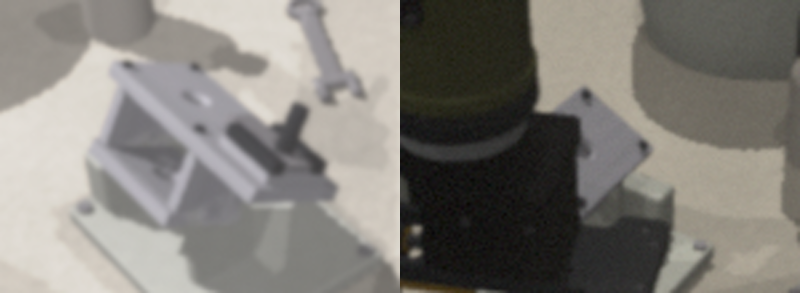

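```bash
python3 - <<'E'
from h import *
s=ctrl.get_state();print(s['time'],s['position'],s['tool_rot'])
psi=np.radians(-19.7);ux=np.array([np.cos(psi),np.sin(psi),0]);k=np.array([0,0,1.])
Z=-.5*ux+.866*k;X=.866*ux+.5*k;Y=np.cross(Z,X)
for n,(u0,v0) in (('scene',(240,214.5)),('side',(304.5,175))):
    q=np.load(n+'2.npz');f,cx,cy=q['K'];O=q['pos'];Rm=q['o']
    def onz(u,v,z=.14):
        d=Rm@np.array([(u-cx)/f,(v-cy)/f,1]);return O+d*(z-O[2])/d[2]
    H=onz(u0,v0);print(n,'hole eye',H)
    t=np.load(n+'bear.npy');L=(t-H)@np.c_[X,Y,Z]
    P=L[abs(L[:,2])<.004];print('plate z',np.median(P[:,2]),'xy pct',np.percentile(P[:,0],[.5,2,98,99.5]).round(4),np.percentile(P[:,1],[.5,2,50,98,99.5]).round(4))
    c=q['c'];L=(c-H)@np.c_[X,Y,Z];m=(abs(L[...,0])<.045)&(L[...,1]>.06)&(L[...,1]<.13)&(L[...,2]>.024)&(L[...,2]<.06)
    T=L[m];print('post',len(T),T.min(0) if len(T) else '',T.max(0) if len(T) else '',T.mean(0) if len(T) else '')
    # project mouth rim of ellipse + enlarge crop overlay
    im=q['f'].copy();im=cv2.resize(im[170:270,180:330],(900,600),interpolation=cv2.INTER_CUBIC)
    def pr(p): 
        w=Rm.T@(p-O);return (w[:2]/w[2]*f+[cx,cy]-[180-.5,170-.5])*6-.5
    if n=='scene':
        g=[pr(H+X*a+Y*b) for a,b in ((-.04,-.055),(.04,-.055),(.04,.125),(-.04,.125))]
        cv2.polylines(im,[np.int32(g)],1,(255,0,0),1)
        r=[pr(H+.0115*(X*np.cos(a)+Y*np.sin(a))) for a in np.linspace(0,6.28,40)];cv2.polylines(im,[np.int32(r)],1,(0,255,0),1)
        for zz in(.014,.05):
            cv2.circle(im,tuple(int(i) for i in pr(H+Y*.102+Z*zz)),4,(255,255,0),1)
        cv2.imwrite('pics/ov.png',cv2.resize(im,(780,520))[:,:,::-1])
E
```

```text
2.8167 [0.5804519  0.20773524 0.23646191] [ 2.22348879e+00  2.21908954e+00 -4.60792423e-04]
scene hole eye [ 0.62714063 -0.1816539   0.14      ]
plate z -0.0016873801375644232 xy pct [-0.041  -0.0382  0.0401  0.0412] [-0.0573 -0.054   0.0132  0.1226  0.1244]
post 105 [-0.00661057  0.08911493  0.02428367] [0.00901073 0.10567584 0.05031592] [0.00212666 0.09923205 0.0377514 ]
side hole eye [ 0.6213145  -0.18336788  0.14      ]
plate z -0.0010729280547054699 xy pct [-0.0352 -0.0345  0.0422  0.0443] [-0.0547 -0.0529 -0.0213  0.0463  0.0517]
post 0
```

View pics/ov.png

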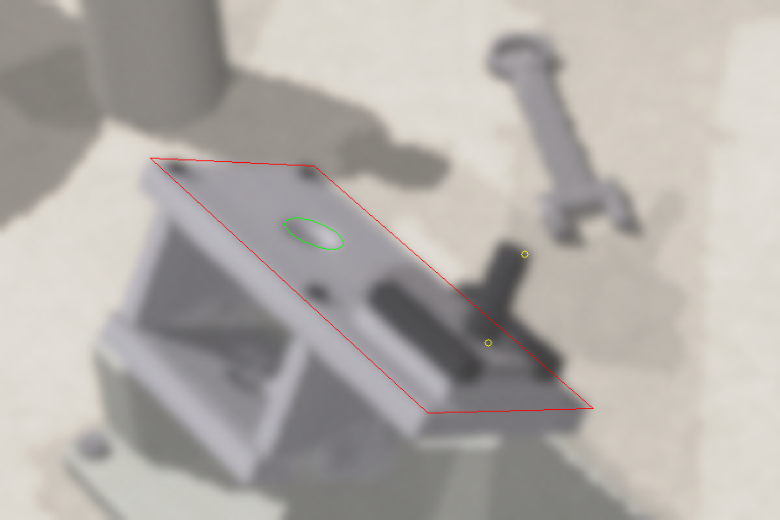

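The overlay shows the hole mouth on the bearing rim (overlay 313,233), with the plate outline within about 2 mm. Next is the grasp.

>>> move_arm(increments="0 1 -25 0 0 0 0;0 0 -25 0 0 0 0;0 0 -20 0 0 0 0;0 0 -9 0 0 0 0;0 0 0 0 0 0 0;0 0 0 0 0 0 230;0 0 0 0 0 0 230;0 0 0 0 0 0 230", grip_force=35)

```text
time: 3.48
position: [0.5811, 0.2103, 0.1594]
tool_rot: [2.221, 2.22, 0.004]
ft_force: [-1.1, -0.2, -0.8]
grip_width: 0.858
grip_force: 0.0
```

>>> move_arm(increments="0 0 0 0 0 0 230;0 0 0 0 0 0 230;0 0 0 0 0 0 230;0 0 0 0 0 0 230;0 0 5 0 0 0 230;0 0 10 0 0 0 230;0 0 10 0 0 0 230;0 0 0 0 0 0 230")

```text
time: 4.15
position: [0.5815, 0.2107, 0.186]
tool_rot: [2.22, 2.22, 0.007]
ft_force: [0.1, -0.6, 0.2]
grip_width: 0.25
grip_force: 0.6
```

>>> move_arm(increments="0 0 0 0 0 0 230;0 0 0 0 0 0 230;0 0 0 0 0 0 230;0 0 0 0 0 0 230;0 0 0 0 0 0 230;0 0 0 0 0 0 230;0 0 0 0 0 0 230;0 0 0 0 0 0 230")

```text
time: 4.82
position: [0.581, 0.2107, 0.1855]
tool_rot: [2.22, 2.221, 0.006]
ft_force: [-1.8, 0.3, 9.3]
grip_width: 0.22
grip_force: 35.0
```

>>> move_arm(increments="0 0 0 0 0 0 150;0 0 0 0 0 0 150;0 0 0 0 0 0 150;0 0 0 0 0 0 150;0 0 -10 0 0 0 150;0 0 -10 0 0 0 150;0 0 -8 0 0 0 150;0 0 0 0 0 0 150")

```text
time: 5.48
position: [0.5783, 0.2092, 0.1512]
tool_rot: [-2.22, -2.22, 0.007]
ft_force: [0.4, 0.6, -0.5]
grip_width: 0.407
grip_force: 0.0
```

>>> move_arm(increments="0 0 0 0 0 0 230;0 0 0 0 0 0 230;0 0 0 0 0 0 230;0 0 0 0 0 0 230;0 0 0 0 0 0 230;0 0 0 0 0 0 230;0 0 0 0 0 0 230;0 0 0 0 0 0 230")

```text
time: 6.15
position: [0.5803, 0.2101, 0.1551]
tool_rot: [2.221, 2.221, 0.001]
ft_force: [0.1, 0.8, 2.5]
grip_width: 0.227
grip_force: 35.0
```

>>> move_arm(increments="0 0 15 0 0 0 230;0 0 25 0 0 0 230;0 0 30 0 0 0 230;0 0 30 0 0 0 230;0 0 30 0 0 0 230;0 0 30 0 0 0 230;0 0 20 0 0 0 230;0 0 5 0 0 0 230")

```text
time: 6.82
position: [0.5811, 0.2105, 0.3434]
tool_rot: [2.22, 2.22, 0.008]
ft_force: [-0.2, -0.2, -2.0]
grip_width: 0.225
grip_force: 35.0
```

```bash
cat > shaft.py <<'E'
from h import *
def meas(names=('scene','side')):
    s=ctrl.get_state();Rt=rot(s['tool_rot']);T=np.array(s['position']);print('t',s['time'],T.round(4),s['tool_rot'].round(4),s['grip_width'],s['ft_force'].round(1))
    for n in names:
        p=ctrl.get_image(n);c=cloud(p);L=(c-T)@Rt   # tool frame
        m=(p['depth']>0)&(np.hypot(L[...,0],L[...,1])<.045)&(L[...,2]>.004)&(L[...,2]<.17)
        q=L[m]
        for a,b in ((.008,.024),(.03,.06),(.06,.09),(.09,.12),(.12,.15)):
            w=q[(q[:,2]>a)&(q[:,2]<b)]
            if len(w)>3: print(n,a,len(w),np.median(w,0).round(4),(np.ptp(w,axis=0)).round(3))
        if len(q): print(n,'zmax',np.percentile(q[:,2],[98,99.7]).round(4))
        save(p,f'{n}_{s["time"]:.1f}.png')
        np.savez(n+'L.npz',c=c,f=p['frame'],K=[p['fx'],p['cx'],p['cy']],pos=p['position'],o=rot(p['orientation']))
E
python3 -c "
from shaft import *
meas()"
```

```text
t 6.8167 [0.5811 0.2105 0.3434] [2.2198 2.2197 0.0081] 0.22488304129321648 [-0.2 -0.2 -2. ]
scene 0.008 238 [0.0043 0.0113 0.0114] [0.039 0.04  0.009]
scene 0.03 133 [0.0003 0.0058 0.0453] [0.014 0.014 0.03 ]
scene 0.06 127 [0.0007 0.0064 0.075 ] [0.013 0.01  0.03 ]
scene 0.09 114 [0.0006 0.0062 0.1047] [0.014 0.011 0.029]
scene 0.12 46 [0.0002 0.0056 0.1258] [0.014 0.01  0.016]
scene zmax [0.1278 0.1355]
side 0.008 240 [ 0.0098 -0.0045  0.0096] [0.033 0.04  0.007]
side 0.03 159 [ 0.0038 -0.0023  0.045 ] [0.012 0.014 0.029]
side 0.06 141 [ 0.004  -0.0026  0.0746] [0.01  0.014 0.029]
side 0.09 138 [ 0.0037 -0.0027  0.104 ] [0.013 0.014 0.03 ]
side 0.12 38 [ 0.0035 -0.0023  0.1242] [0.008 0.011 0.014]
side zmax [0.1254 0.1314]
```

>>> move_arm(increments="-2.5 -20 0 -1 -2.8 0 230;-2.5 -33 0 -1 -2.8 0 230;-2.5 -35 0 -1 -2.8 0 230;-2.5 -35 0 -1 -2.8 0 230;-2.5 -35 0 -1 -2.8 0 230;-2.5 -35 0 -1 -2.8 0 230;-2.5 -35 0 -1 -2.8 0 230;-2.5 -35 0 -1 -2.8 0 230")

```text
time: 7.58
position: [0.5581, -0.0547, 0.336]
tool_rot: [1.949, 1.95, 0.245]
ft_force: [0.3, -0.1, -2.1]
grip_width: 0.228
grip_force: 35.0
```

>>> move_arm(increments="-2.5 -35 0 -1.05 -2.9 0 230;-2.5 -35 -5 -1.05 -2.9 0 230;-2.5 -24 -10 0 0 0 230;-1 -10 -10 0 0 0 230;0 0 -10 0 0 0 230;0 0 0 0 0 0 230;0 0 0 0 0 0 230;0 0 0 0 0 0 230")

```text
time: 8.25
position: [0.5523, -0.1548, 0.3043]
tool_rot: [1.873, 1.879, 0.304]
ft_force: [0.3, 0.8, -3.2]
grip_width: 0.231
grip_force: 35.0
```

```bash
cat > ins.py <<'E'
from shaft import *
import sys
M=np.array([.6257,-.1835,.14])
def frame(psi=-19.7):
    p=np.radians(psi);ux=np.array([np.cos(p),np.sin(p),0]);k=np.array([0,0,1.])
    Z=-.5*ux+.866025*k;X=.866025*ux+.5*k;return X,np.cross(Z,X),Z
X,Y,Z=frame()
def report():
    s=ctrl.get_state();T=np.array(s['position']);Rt=rot(s['tool_rot'])
    zt=-Rt[:,2]; ax=T-.0012*Rt[:,0]
    L=(ax-M)@np.c_[X,Y,Z]
    h=L[2]-.0151; tip=L-(.1351)*np.array([zt@X,zt@Y,zt@Z])
    print('TCPaxis in bearings mm',(L*1000).round(1),'h',round(h*1000,1),'tip',(tip*1000).round(1),'F_b',(np.array(s['ft_force'])@np.c_[X,Y,Z]).round(1))
    print('rot err deg world',np.degrees(np.cross(zt,Z)).round(2),'tool y.X',(Rt[:,1]@X).round(3),'q',s['joint_positions'].round(2))
E
python3 -c "
from ins import *
meas();report()"
```

```text
t 8.25 [ 0.5523 -0.1548  0.3043] [1.8729 1.8793 0.3037] 0.2313990679722421 [ 0.3  0.8 -3.2]
scene 0.008 145 [0.0054 0.0097 0.012 ] [0.039 0.035 0.016]
scene 0.03 117 [0.0023 0.0046 0.045 ] [0.016 0.012 0.029]
scene 0.06 120 [0.002  0.0045 0.0754] [0.015 0.013 0.03 ]
scene 0.09 112 [0.0023 0.0047 0.1049] [0.017 0.016 0.029]
scene 0.12 52 [0.0015 0.0043 0.1267] [0.014 0.015 0.016]
scene zmax [0.1312 0.1365]
side 0.008 68 [0.0102 0.0056 0.0095] [0.03  0.038 0.016]
side 0.03 81 [0.0033 0.0028 0.0452] [0.012 0.013 0.029]
side 0.06 73 [0.0032 0.0027 0.0744] [0.01  0.013 0.029]
side 0.09 75 [0.0034 0.0024 0.1059] [0.011 0.014 0.03 ]
side 0.12 16 [0.0022 0.0028 0.1237] [0.007 0.012 0.011]
side zmax [0.1245 0.1603]
TCPaxis in bearings mm [ 15.1   0.6 182.3] h 167.2 tip [15.1  0.7 47.2] F_b [ 0.1 -0.4 -1.9]
rot err deg world [-0.05  0.02 -0.03] tool y.X 0.941 q [ 0.03 -0.26  0.12  1.98  0.16  0.91  0.09]
```

>>> move_arm(increments="-6 2 -4 0 0 0 230;-6 2 -4 0 0 0 230;4.5 -1.7 -8.5 0 0 0 230;4.5 -1.7 -8.5 0 0 0 230;4.5 -1.7 -8.5 0 0 0 230;3.5 -1.3 -6 0 0 0 230;2.5 -0.9 -4.5 0 0 0 230;0 0 0 0 0 0 230")

```text
time: 9.02
position: [0.5588, -0.1605, 0.2585]
tool_rot: [1.877, 1.877, 0.301]
ft_force: [-1.3, -0.3, -3.1]
grip_width: 0.226
grip_force: 35.0
```

```bash
python3 -c "
from ins import *
meas();report()
out=[]
for n in('scene','side'):
    q=np.load(n+'L.npz');f,cx,cy=q['K'];w=q['o'].T@(M-q['pos']);u,v=w[:2]/w[2]*f+[cx,cy];print(n,u,v)
    u,v=int(u),int(v);im=q['f'][v-50:v+30,u-50:u+50];out.append(cv2.resize(im,(400,320),interpolation=cv2.INTER_CUBIC))
cv2.imwrite('pics/ins1.png',np.hstack(out)[:,:,::-1])
"
```

```text
t 9.0167 [ 0.5588 -0.1605  0.2585] [1.8775 1.8774 0.3009] 0.2262752483819796 [-1.3 -0.3 -3.1]
scene 0.008 141 [0.0055 0.0098 0.012 ] [0.038 0.043 0.016]
scene 0.03 112 [0.002  0.0049 0.0451] [0.015 0.018 0.029]
scene 0.06 109 [0.0024 0.0046 0.0751] [0.015 0.016 0.029]
scene 0.09 107 [0.0024 0.0045 0.1049] [0.014 0.015 0.029]
scene 0.12 583 [-0.0025  0.0063  0.1403] [0.083 0.085 0.03 ]
scene zmax [0.148  0.1523]
side 0.008 60 [0.0112 0.0049 0.0095] [0.021 0.038 0.013]
side 0.03 69 [0.0036 0.0026 0.0445] [0.01  0.013 0.029]
side 0.06 73 [0.0036 0.0025 0.0754] [0.011 0.013 0.029]
side 0.09 65 [0.0032 0.0031 0.1041] [0.01  0.014 0.029]
side 0.12 819 [0.0011 0.001  0.1371] [0.088 0.087 0.029]
side zmax [0.143 0.147]
TCPaxis in bearings mm [ -0.5  -1.8 139.4] h 124.3 tip [-0.7 -1.8  4.3] F_b [-0.3  0.8 -2.4]
rot err deg world [-0.02 -0.08  0.01] tool y.X 0.941 q [ 0.05 -0.22  0.11  2.04  0.15  0.81  0.09]
scene 239.6775821917546 213.7753076668196
side 302.5520419005168 174.73905135701565
```

View pics/ins1.png

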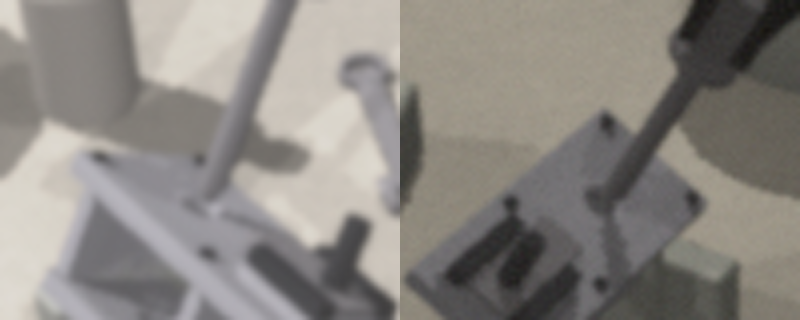

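The side crop shows the tip at the mouth and the four screw dots centred at (603,203), which matches the projected hole. I add 1.5 mm along bearing y and lower along the axis.

>>> move_arm(increments="0.5 1.4 0 0 0 0 230;2.35 -0.84 -4.33 0 0 0 230;2.35 -0.84 -4.33 0 0 0 230;2.35 -0.84 -4.33 0 0 0 230;2.35 -0.84 -4.33 0 0 0 230;2.35 -0.84 -4.33 0 0 0 230;2.35 -0.84 -4.33 0 0 0 230;0 0 0 0 0 0 230")

```text
time: 9.78
position: [0.5735, -0.1641, 0.2332]
tool_rot: [1.877, 1.877, 0.302]
ft_force: [0.5, -0.4, -3.2]
grip_width: 0.228
grip_force: 35.0
```

```bash
python3 -c "
from ins import *
report()"
```

```text
TCPaxis in bearings mm [ -1.2  -0.4 108.5] h 93.4 tip [ -1.5  -0.5 -26.6] F_b [-1.1 -0.2 -3.1]
rot err deg world [-0.02 -0.13  0.01] tool y.X 0.941 q [ 0.05 -0.17  0.12  2.05  0.15  0.75  0.09]
```

>>> move_arm(increments="3 -1.07 -3.9 0 0 0 230;2.35 -0.84 -4.33 0 0 0 230;2.35 -0.84 -4.33 0 0 0 230;2.35 -0.84 -4.33 0 0 0 230;2.35 -0.84 -4.33 0 0 0 230;2.35 -0.84 -4.33 0 0 0 230;2.35 -0.84 -4.33 0 0 0 230;0 0 0 0 0 0 230")

```text
time: 10.45
position: [0.5904, -0.1701, 0.2033]
tool_rot: [1.877, 1.877, 0.302]
ft_force: [-0.6, 0.4, -3.1]
grip_width: 0.228
grip_force: 35.0
```

```bash
python3 -c "
from ins import *
report()"
```

```text
TCPaxis in bearings mm [-0.6 -0.4 73.6] h 58.5 tip [ -1.   -0.5 -61.5] F_b [-2.2  0.2 -2.3]
rot err deg world [-0.03 -0.15  0.01] tool y.X 0.941 q [ 0.06 -0.1   0.13  2.06  0.15  0.68  0.1 ]
```

>>> move_arm(increments="1.88 -0.67 -3.46 0 0 0 230;1.88 -0.67 -3.46 0 0 0 230;1.88 -0.67 -3.46 0 0 0 230;1.88 -0.67 -3.46 0 0 0 230;1.88 -0.67 -3.46 0 0 0 230;1.88 -0.67 -3.46 0 0 0 230;1.88 -0.67 -3.46 0 0 0 230;0 0 0 0 0 0 230")

```text
time: 11.12
position: [0.6037, -0.1748, 0.1794]
tool_rot: [1.876, 1.877, 0.302]
ft_force: [0.5, -0.2, -2.8]
grip_width: 0.229
grip_force: 35.0
```

```bash
python3 -c "
from ins import *
report()"
```

```text
TCPaxis in bearings mm [-0.4 -0.3 45.9] h 30.8 tip [ -0.7  -0.4 -89.2] F_b [-0.9 -0.1 -2.7]
rot err deg world [-0.03 -0.12  0.01] tool y.X 0.941 q [ 0.06 -0.05  0.14  2.06  0.14  0.62  0.1 ]
```

>>> move_arm(increments="1.88 -0.67 -3.46 0 0 0 230;1.88 -0.67 -3.46 0 0 0 230;1.88 -0.67 -3.46 0 0 0 230;1.88 -0.67 -3.46 0 0 0 230;1.88 -0.67 -3.46 0 0 0 230;1.88 -0.67 -3.46 0 0 0 230;0.94 -0.34 -1.73 0 0 0 230;0 0 0 0 0 0 230")

```text
time: 11.78
position: [0.6159, -0.1791, 0.1572]
tool_rot: [1.876, 1.877, 0.302]
ft_force: [-0.7, 0.2, -2.7]
grip_width: 0.227
grip_force: 35.0
```

>>> move_arm(increments="0.38 -0.13 -0.69 0 0 0 230;0.38 -0.13 -0.69 0 0 0 230;0.38 -0.13 -0.69 0 0 0 230;0.38 -0.13 -0.69 0 0 0 230;0.38 -0.13 -0.69 0 0 0 230;0 0 0 0 0 0 230;0 0 0 0 0 0 230;0 0 0 0 0 0 230")

```text
time: 12.45
position: [0.618, -0.1798, 0.1546]
tool_rot: [1.876, 1.876, 0.303]
ft_force: [0.4, 0.6, -3.6]
grip_width: 0.225
grip_force: 35.0
```

```bash
python3 -c "
from ins import *
report()"
```

```text
TCPaxis in bearings mm [ 0.3 -0.2 16.9] h 1.8 tip [   0.2   -0.2 -118.2] F_b [-1.7  0.7 -3.1]
rot err deg world [-0.01 -0.04 -0.  ] tool y.X 0.941 q [0.06 0.01 0.14 2.05 0.13 0.56 0.11]
```

>>> move_arm(increments="0.24 -0.08 -0.43 0 0 0 230;0.24 -0.08 -0.43 0 0 0 230;0.24 -0.08 -0.43 0 0 0 230;0.24 -0.08 -0.43 0 0 0 230;0.24 -0.08 -0.43 0 0 0 230;0.24 -0.08 -0.43 0 0 0 230;0 0 0 0 0 0 230;0 0 0 0 0 0 230")

```text
time: 13.12
position: [0.6189, -0.1801, 0.1529]
tool_rot: [1.876, 1.876, 0.303]
ft_force: [-10.7, 2.0, 6.6]
grip_width: 0.226
grip_force: 35.0
```

```bash
python3 -c "
from ins import *
report()"
```

```text
TCPaxis in bearings mm [ 0.4 -0.2 14.9] h -0.2 tip [   0.2   -0.2 -120.2] F_b [-6.  -1.7 11.1]
rot err deg world [-0.02 -0.07  0.  ] tool y.X 0.942 q [0.06 0.02 0.14 2.05 0.13 0.56 0.11]
```

>>> move_arm(increments="0 0 0 0 0 0 150;0 0 0 0 0 0 150;0 0 0 0 0 0 150;0 0 0 0 0 0 150;-2.35 0.84 4.33 0 0 0 150;-4.7 1.69 8.66 0 0 0 150;-7.05 2.5 13 0 0 0 150;-7.05 2.5 13 0 0 0 150")

```text
time: 13.78
position: [0.5977, -0.1726, 0.1917]
tool_rot: [1.876, 1.876, 0.303]
ft_force: [0.7, -0.3, -0.6]
grip_width: 0.41
grip_force: 0.0
```

```bash
python3 -c "
from ins import *
report()
for n in('scene','side'):
    p=ctrl.get_image(n);c=cloud(p);L=(c-M)@np.c_[X,Y,Z]
    save(p,n+'_rel.png')
    m=(p['depth']>0)&(np.hypot(L[...,0],L[...,1])<.024)&(L[...,2]>.003)
    q=L[m]
    h=q[(q[:,2]<.056)];print(n,len(h),'top z',np.percentile(h[:,2],[95,99]).round(4));t=h[h[:,2]>.046];print('headtop mean',t.mean(0).round(4),len(t))
    cc=h[h[:,2]<.012];print('collar',len(cc),np.median(cc,0).round(4),np.percentile(cc,[2,98],axis=0).round(4))
    m=(p['depth']>0)&(abs(L[...,0])<.02)&(L[...,1]>.07)&(L[...,1]<.13)&(L[...,2]>.024)&(L[...,2]<.054);T=L[m]
    if len(T): print('post',len(T),T.mean(0).round(4),T.min(0).round(4),T.max(0).round(4))
    u,v=(239,213) if n=='scene' else (302,174)
    cv2.imwrite('pics/rel_'+n+'.png',cv2.resize(p['frame'][v-50:v+50,u-50:u+50],(400,400),interpolation=cv2.INTER_CUBIC)[:,:,::-1])
a=np.hstack([cv2.imread('pics/rel_scene.png'),cv2.imread('pics/rel_side.png')]);cv2.imwrite('pics/rel.png',a)
"
```

```text
TCPaxis in bearings mm [ 0.3 -0.3 59.8] h 44.7 tip [  0.2  -0.3 -75.3] F_b [ 0.4 -0.1 -0.9]
rot err deg world [-0.01 -0.06  0.01] tool y.X 0.941 q [ 0.06 -0.08  0.13  2.06  0.14  0.65  0.1 ]
scene 371 top z [0.0494 0.0506]
headtop mean [0.003  0.0054 0.0487] 48
collar 96 [0.0085 0.0069 0.0048] [[-0.0148 -0.0108  0.003 ]
 [ 0.0205  0.0201  0.0117]]
post 106 [0.0028 0.1016 0.0373] [-0.0065  0.0919  0.0241] [0.0099 0.1078 0.05  ]
side 340 top z [0.0539 0.0548]
headtop mean [0.001  0.0021 0.052 ] 84
collar 133 [-0.0022  0.008   0.0069] [[-0.0179 -0.0117  0.0033]
 [ 0.0196  0.0196  0.0114]]
post 90 [-0.0002  0.1012  0.0416] [-0.0063  0.0896  0.0242] [0.0077 0.1066 0.0537]
```

View pics/rel.png

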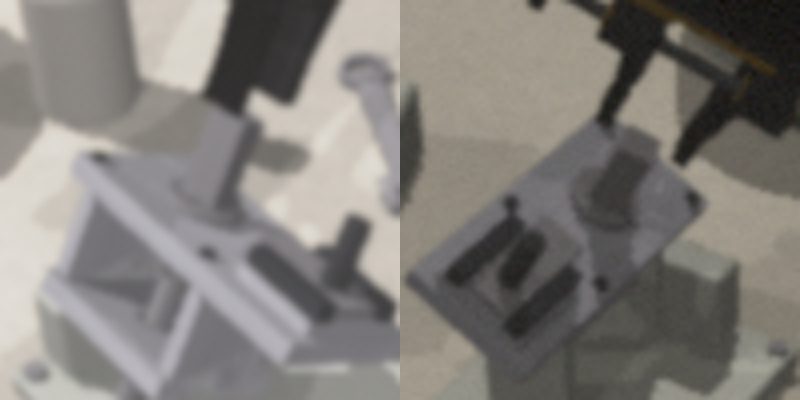

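The side crop shows the shaft seated, with the collar flat and the fingers clear at (605,110) and (690,160). The scene crop shows the rod through both plates. Next I move to the bolt post.

>>> move_arm(increments="-2 0.6 4 0 0 0 150;7 18.5 0 0 0 0 150;7 18.5 0 0 0 0 150;7 18.5 0 0 0 0 150;7 18.5 0 0 0 0 150;5 18.2 0 0 0 0 150;0 0 0 0 0 0 150;0 0 0 0 0 0 150")

```text
time: 14.55
position: [0.6292, -0.0789, 0.1942]
tool_rot: [1.874, 1.879, 0.302]
ft_force: [-0.8, -0.7, 0.2]
grip_width: 0.414
grip_force: 0.0
```

```bash
python3 -c "
from ins import *
report()
s=ctrl.get_state();print(((s['position']-M)@np.c_[X,Y,Z]*1000).round(1))
"
```

```text
TCPaxis in bearings mm [-0.2 98.5 62.9] h 47.8 tip [ -0.5  98.6 -72.2] F_b [-0.4 -0.9  0.4]
rot err deg world [-0.06 -0.1  -0.01] tool y.X 0.941 q [-0.03 -0.03  0.01  2.01  0.28  0.69 -0.19]
[-0.6 99.7 62.9]
```

Down 40 mm along the axis, then pinch the post.

>>> move_arm(increments="4.7 -1.69 -8.66 0 0 0 150;4.7 -1.69 -8.66 0 0 0 150;4.7 -1.69 -8.66 0 0 0 150;4.7 -1.69 -8.66 0 0 0 150;0 0 0 0 0 0 150;0 0 0 0 0 0 240;0 0 0 0 0 0 240;0 0 0 0 0 0 240", grip_force=20)

```text
time: 15.22
position: [0.6483, -0.0867, 0.1608]
tool_rot: [1.875, 1.875, 0.304]
ft_force: [0.8, -0.3, 0.2]
grip_width: 0.266
grip_force: 0.0
```

>>> move_arm(increments="0 0 0 0 0 0 240;0 0 0 0 0 0 240;0 0 0 0 0 0 240;0 0 0 0 0 0 240;0 0 0 0 0 0 240;0 0 0 0 0 0 240;0 0 0 0 0 0 240;0 0 0 0 0 0 240")

```text
time: 15.88
position: [0.6472, -0.0867, 0.1602]
tool_rot: [1.877, 1.876, 0.302]
ft_force: [-4.7, 1.1, 3.4]
grip_width: 0.152
grip_force: 20.0
```

>>> move_arm(increments="-1.35 -3.76 0 0 0 0 240;-1.35 -3.76 0 0 0 0 240;-1.35 -3.76 0 0 0 0 240;-1.35 -3.76 0 0 0 0 240;-1.35 -3.76 0 0 0 0 240;-1.35 -3.76 0 0 0 0 240;-1.35 -3.76 0 0 0 0 240;0 0 0 0 0 0 240")

```text
time: 16.55
position: [0.638, -0.1129, 0.1602]
tool_rot: [1.876, 1.876, 0.303]
ft_force: [-5.4, 1.1, 2.3]
grip_width: 0.154
grip_force: 20.0
```

>>> move_arm(increments="-0.34 -0.94 0 0 0 0 240;-0.34 -0.94 0 0 0 0 240;-0.34 -0.94 0 0 0 0 240;-0.34 -0.94 0 0 0 0 240;-0.34 -0.94 0 0 0 0 240;-0.34 -0.94 0 0 0 0 240;0 0 0 0 0 0 240;0 0 0 0 0 0 240")

```text
time: 17.22
position: [0.6367, -0.1165, 0.1603]
tool_rot: [1.875, 1.878, 0.305]
ft_force: [-3.4, 5.1, 0.2]
grip_width: 0.155
grip_force: 20.0
```

```bash
python3 -c "
from ins import *
report()
s=ctrl.get_state();print(((s['position']-M)@np.c_[X,Y,Z]*1000).round(1))
"
```

```text
TCPaxis in bearings mm [-0.  65.7 23.6] h 8.5 tip [  -0.2   66.  -111.5] F_b [-4.2  3.6  2.6]
rot err deg world [-0.13 -0.02 -0.06] tool y.X 0.941 q [ 0.02  0.02  0.04  2.03  0.24  0.6  -0.1 ]
[-0.5 66.8 23.6]
```

>>> move_arm(increments="-0.5 -1.41 0 0 0 0 240;-0.5 -1.41 0 0 0 0 240;-0.5 -1.41 0 0 0 0 240;-0.34 -0.94 0 0 0 0 240;0 0 0 0 0 0 240;0 0 0 0 0 0 240;0 0 0 0 0 0 240;0 0 0 0 0 0 240")

```text
time: 17.88
position: [0.6366, -0.1166, 0.1604]
tool_rot: [1.87, 1.882, 0.313]
ft_force: [1.2, 12.9, -2.4]
grip_width: 0.147
grip_force: 20.0
```

```bash
python3 -c "
from ins import *
report()
s=ctrl.get_state();print(((s['position']-M)@np.c_[X,Y,Z]*1000).round(1))
"
```

```text
TCPaxis in bearings mm [-0.  65.5 23.7] h 8.6 tip [   0.    66.6 -111.4] F_b [-4.  12.6 -0.5]
rot err deg world [-0.39  0.16 -0.24] tool y.X 0.94 q [ 0.02  0.02  0.04  2.03  0.23  0.59 -0.09]
[-0.4 66.6 23.8]
```

>>> move_arm(increments="0 0 0 0 0 0 150;0 0 0 0 0 0 150;0 0 0 0 0 0 150;0 0 0 0 0 0 150;0 0 0 0 0 0 150;-2.35 0.84 4.33 0 0 0 150;-4.7 1.69 8.66 0 0 0 150;-7.05 2.5 13 0 0 0 150")

```text
time: 18.55
position: [0.6197, -0.1191, 0.1858]
tool_rot: [1.877, 1.876, 0.301]
ft_force: [0.1, -0.5, -0.2]
grip_width: 0.41
grip_force: 0.0
```

>>> move_arm(increments="-7.05 2.5 13 0 0 0 150;-9.4 3.4 17.3 0 0 0 150;-9.4 3.4 17.3 0 0 0 150;0 10 20 0 0 0 150;0 10 20 0 0 0 150;0 0 10 0 0 0 150;0 0 0 0 0 0 150;0 0 0 0 0 0 150")

```text
time: 19.22
position: [0.5947, -0.0901, 0.2843]
tool_rot: [1.876, 1.875, 0.303]
ft_force: [0.6, 0.1, -1.1]
grip_width: 0.414
grip_force: 0.0
```

```bash
python3 -c "
from ins import *
report();out=[]
for n in('scene','side'):
    p=ctrl.get_image(n);c=cloud(p);L=(c-M)@np.c_[X,Y,Z]
    m=(p['depth']>0)&(abs(L[...,0])<.02)&(L[...,1]>.04)&(L[...,1]<.13)&(L[...,2]>.024)&(L[...,2]<.054);T=L[m]
    if len(T): print('post',len(T),T.mean(0).round(4),T.min(0).round(4),T.max(0).round(4))
    m=(p['depth']>0)&(np.hypot(L[...,0],L[...,1])<.02)&(L[...,2]>.044)&(L[...,2]<.06);print('headtop',L[m].mean(0).round(4))
    u,v=(245,225) if n=='scene' else (302,184)
    out.append(cv2.resize(p['frame'][v-60:v+60,u-60:u+60],(400,400),interpolation=cv2.INTER_CUBIC)[:,:,::-1])
cv2.imwrite('pics/fin.png',np.hstack(out))
"
```

```text
TCPaxis in bearings mm [ 20.   76.3 155.3] h 140.2 tip [20.  76.3 20.2] F_b [-0.   0.3 -1.2]
rot err deg world [ 0.01 -0.01  0.01] tool y.X 0.942 q [-0.   -0.17  0.    1.95  0.22  0.88 -0.1 ]
post 103 [0.0028 0.0701 0.0375] [-0.0069  0.0612  0.0241] [0.0081 0.0763 0.049 ]
headtop [0.003  0.0035 0.0483]
post 82 [0.0001 0.0705 0.0415] [-0.0061  0.0595  0.0245] [0.0067 0.0754 0.0538]
headtop [0.001  0.0028 0.0512]
```

View pics/fin.png

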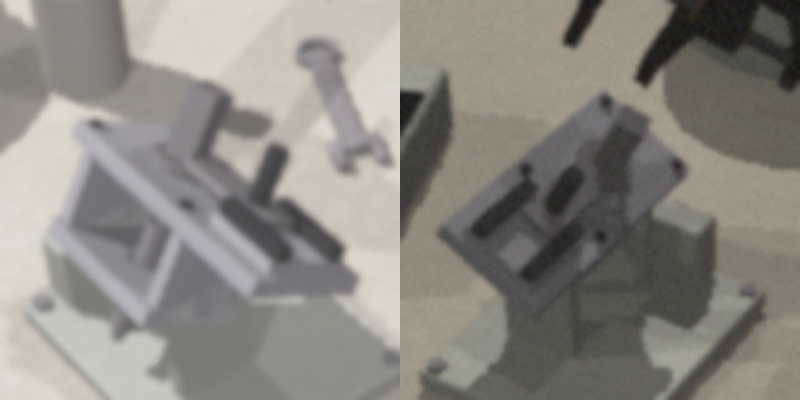

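The bolt post is now by the head (scene crop 270,175; side crop 565,190). The cameras show it moved 31 mm and it stopped hard at y≈67 mm. The shaft is still seated and the gripper is clear.

```bash
python3 -c "
from bench import ctrl
print(ctrl.close_job())"
```

```text
the job is handed in; nothing more can be done
None
```

The shaft is seated through both bearing holes with its collar on the upper plate, the bolt is home against its stop, and the job was handed in at about 19 s; the plunger stayed in the rack, and the arm met nothing else on the bench.

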